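Shift the desk webcam rail to its next locating hole

ROBOT

A 6-joint arm with a two-finger parallel gripper is mounted at the origin on the work surface. World frame = base frame: x ahead of the robot, y to its left, z up, the work surface at z = 0. Lengths are in m, angles in rad, forces in N, time in s.
With the tool pointing down it reaches from about 0.425 to 0.95 m from the base axis. Payload 14.7 kg.
Tool frame: the origin (TCP) lies midway between the tips of the shut fingers; the grasp point (between the pads) lies arm.grip_depth behind it (arm.grip_depth is the distance from the TCP to the grasp point, in m); z points along the fingers, y is the direction in which the jaws open and shut (so a half turn about z gives the same grasp; the last joint's range is limited). The gripper opens to 85 mm and grips with 20 to 120 N. Pads are 22 mm wide; open, the fingers measure 114 mm over their backs; the gripper's body (76 mm by 85 mm) begins 54 mm behind the grasp point. The pads swing forward as they close: fully open they stand 13 mm farther back than shut.
Start: joints at [-1.216, 0.48, 1.596, -0, 1.065, -0.047], TCP at [0.254, -0.598, 0.231] pointing down, gripper open.
Joint ranges: [-2.75, 2.75], [-0.82, 2.05], [0.23, 2.67], [-1.56, 4.7], [0.09, 2.69], [-2.92, 2.92]. Speed limits (rad/s): [1.89, 1.89, 2.39, 3.01, 3.01, 3.01].

INTERFACE

Orientations are given as a rotation vector (axis times angle).
In Python, from rig import arm, read_camera, get_calibration gives the robot as it stands.
- The arm moves only by the tool apply_moves, never from a script. Its argument "series" is one flat list of numbers, 6 for each row, row after row: the shift along the tool's x, y, z in mm, then the turn, a rotation vector about the tool's x, y, z in rad. In form: [x, y, z, wx, wy, wz, x, y, z, wx, wy, wz, ...]. A call has 1 to 5 rows; each row shifts and turns the commanded pose from where the row before left it, along the tool's axes as they then stand; what a row does not reach is not made up. A row lasts 1/10 s, in which the tool goes at most 50 mm and 8.59 degrees, less where a joint would pass 70% of its speed; a pose out of reach is approached as far as the arm can. A call with a gripper value outside its range is refused whole. "grip" is the gripper command: -1 is shut, 1 is fully open, values between are in proportion, set as the call begins (left out, the last holds). The fingers move at their own pace and stop on an object; "newtons" is the grip in N (left out, the last holds). Time passes only in rows, so rows that do not move let the fingers close. It gives the time, the measured TCP pose, the force and the opening at its end, in the units of the state.
- arm.get_obs(): the state, without advancing time (a new reading comes with each control period).
- read_camera(name): name is "side" or "top" or "wrist"; returns the picture (420x560x3 uint8, red, green, blue); there is no depth.
- get_calibration(name): a dict with "K" (3x3 intrinsics, pixels), "position" and "attitude" of the camera in the world. Camera axes: x right, y up, looking along -z (the intrinsics and any distortion apply to the point x, -y, -z); pixel columns grow to the right and rows downward; lengths in m; the calibration is good to about 2 mm. A picture is of the moment at which its call begins: read the wrist's pose just before it. get_calibration takes no time and is no camera call; for the wrist camera it gives the pose at the moment of the call.
- arm.hand_in(): hands the job in, once; it reports no verdict.
The state is a dict: "time_s": time; "joint_positions": joint angles; "qvel": joint speeds; "effort": joint torques, N m; "tcp_pos": TCP position; "eef_rot": TCP orientation; "ft_force": force on the tool from outside, world axes, zero at the start; "moment": the same for the moment, N m; "width": finger opening in m.
Only numpy, scipy, OpenCV 4.12 (cv2) and the standard library are available. Lean on these libraries where they do the work, as an engineer would, in place of code of your own. Each camera call takes 0.05 s, during which the arm holds its last target. There are 200 camera calls.

TASK

The webcam on the little desk rail is pinned in the rail's middle hole. Pull up the black spring knob on the webcam's sled, slide the sled along the rail to the one other hole (it is on one side only, so look which), and let the pin snap fully into it, then let go. Go by feel: do not force the pin sideways against the metal, do not push on the webcam, and leave the router, keyboard and mouse where they are.

Things in the scene. Friction and masses are not known exactly. Their poses are not given: they have to be found in the camera images.
- rail: Black and metal camera rail, fixed to the desk, 270 mm long, 46 mm wide; its black end stops are 60 mm wide and 30 mm high. Origin: centre of its underside, on the desk. Its y axis runs along the rail (the sled slides along y), x across it towards the webcam side, z up. Bare aluminium strips form its top face, 24 mm above the desk and 30 mm wide; they carry two 13 mm holes on the centre line: the middle hole at x = 0, y = 0, and one other hole.
- blank_strip: Plain aluminium strip without any hole, 30 x 74 x 10 mm, fixed in the rail's top face on one side of the middle hole. Origin: centre of its underside. The other hole lies on the OPPOSITE side of the middle hole from this strip, between 46 and 74 mm from the middle hole along the rail's y; where in that range is not known beforehand and does not follow from this strip's position (the hole can be seen from above, beside the sled, and is found exactly by feel).
- sled (a joint): Position of the sled along the rail's +y, m; 0 when its pin is centred over the middle hole, where it starts. The travel is -0.095 to 0.095, limited by the end stops. The white sled is a block 66 mm across the rail, 44 mm along it, its top 38 mm above the desk, with an arm to the rail's +x that carries the webcam. It moves stiffly (some 1.5 N of drag, and about 2 N more while the pin presses on the strip).
- plunger (a joint): How far the spring knob and its pin are pulled up, m: 0 with the pin fully down in a hole, about 0.0085 to 0.009 with the pin's end resting on the plain strip, 0.014 fully pulled. A spring presses it down with 6 N at 0 and 9.5 N at 0.014.
- knob_grip (a point): Centre of the black plunger knob: an upright cylinder of 26 mm diameter, 28 mm tall, gripped from above. This point lies on its axis, 14 mm below its top face; with the pin down it is 66 mm above the desk and 28 mm above the sled's top (a steel collar 18 mm across stands 8 mm up from the sled under the knob). It moves with the knob; the knob sits straight above the pin.
- pin: The steel locating pin under the knob, 10 mm in diameter with a flat end, mostly hidden inside the sled; its end reaches 9 mm into a hole, with 1.5 mm of play all round. Its frame is the rail's frame shifted with the sled and the knob: with the pin down its origin is on the desk, 15 mm below its end.
- webcam: Black webcam on the sled's arm, 102 mm from the knob's axis towards the rail's +x; 74 mm wide along the rail, 30 mm deep, its top 102 mm above the desk. Origin: foot of its post, on the arm.
- router: White wireless router, loose, 130 x 190 x 36 mm with two upright aerials to 195 mm; bystander. Origin: centre of its underside.
- keyboard: White and aluminium keyboard, loose, 115 x 280 x 13 mm; bystander. Origin: centre of its underside.
- mouse: White computer mouse, loose, 100 x 56 x 30 mm; bystander near the rail. Origin: centre of its underside.

How it is judged:
By the outcome, as a careful person would: the job done as asked, in the order asked, and still so for the second after the job is handed in, with the robot touching nothing.
It also fails if it takes over 40 s, if anything falls off the work surface, if the arm or the gripper's body presses on something with over 40 N, if the wrist force passes 120 N, or if a joint passes its speed limit or range.

## Working session

There is one attempt and no reset: what is moved stays moved. The work goes in short steps, Python scripts to look and compute and a tool call to move; the robot and the scene stay as the last step left them, time stands still between calls to the robot, and variables do not carry over. Pictures are saved under pics/ and viewed, about 8 in all and at most 12, crops included, and the job is handed in when it is done.

Besides the shell and the picture viewer there is one more tool, called as name(argument=value, ...) on one line, values as JSON. apply_moves: Moves the arm, as the interface text tells. Its arguments: {"type":"object","properties":{"series":{"type":"array","items":{"type":"number"}},"grip":{"type":"number"},"newtons":{"type":"number"}},"required":["series"]}

```bash
mkdir -p pics; ls; python3 - <<'E'
from rig import arm, read_camera, get_calibration
import cv2,numpy as np
for n in ["top","side"]:
    cv2.imwrite(f"pics/{n}1.png",read_camera(n)[:,:,::-1]); c=get_calibration(n); print(n,c)
print(arm.grip_depth,arm.get_obs())
E
```

```text
pics
top {'K': array([[524.34138234,   0.        , 278.39991263],
       [  0.        , 524.34138234, 203.99059117],
       [  0.        ,   0.        ,   1.        ]]), 'position': array([ 0.46846403, -0.00759443,  1.5967917 ]), 'attitude': array([ 0.0487554 , -0.05441414, -1.58839228])}
side {'K': array([[469.14213908,   0.        , 278.38212298],
       [  0.        , 469.14213908, 209.28179335],
       [  0.        ,   0.        ,   1.        ]]), 'position': array([0.50751676, 0.95441252, 0.75747971]), 'attitude': array([ 0.03722779, -1.41228673, -2.79428128])}
0.0187 {'time_s': 0.1, 'joint_positions': array([-1.21558816e+00,  4.80774383e-01,  1.59678355e+00,  1.33481937e-05,
        1.06509532e+00, -4.66010981e-02]), 'qvel': array([-6.03839879e-04, -9.90517207e-04, -1.50399488e-04,  3.19835675e-04,
        5.20692044e-04, -2.45964456e-05]), 'effort': array([-3.00168858e-04, -9.52254009e+01, -4.31039321e+01, -1.97084819e-04,
        5.32209771e-03, -6.26676183e-05]), 'tcp_pos': array([ 0.25410503, -0.59789132,  0.23074333]), 'eef_rot': array([-3.07737743e+00, -6.26703733e-01,  2.37849861e-04]), 'ft_force': array([ 0.19375337, -0.58559857,  0.92541815]), 'moment': array([-0.04254369, -0.02681285,  0.0347083 ]), 'width': 0.08520075003074994}
```

View pics/top1.png

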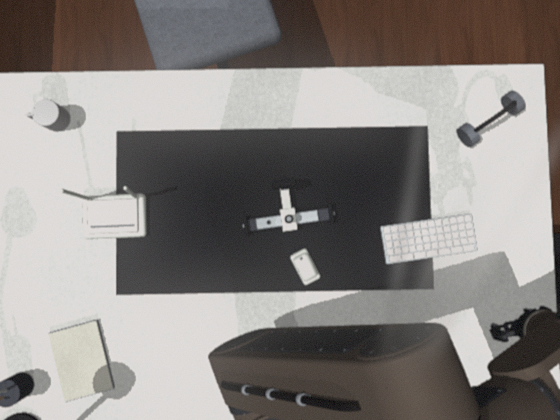

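View pics/side1.png

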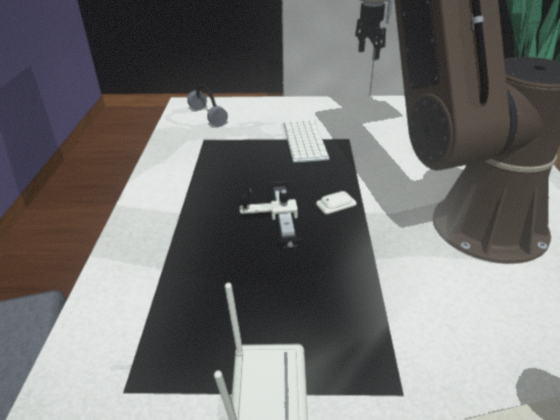

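The top view shows the knob at about (289,218), the rail running from about (249,224) to (332,214), and a dark spot on the left (world +y) strip near (268,222). The webcam is up-image (+x). Next I enlarge the view and compute positions.

```bash
cat > h.py <<'E'
import numpy as np,cv2
from scipy.spatial.transform import Rotation as R
from rig import arm, read_camera, get_calibration
def ray(c,u,v):
    K=c["K"]; d=np.array([(u-K[0,2])/K[0,0],-(v-K[1,2])/K[1,1],-1]); return R.from_rotvec(c["attitude"]).apply(d)
def at_z(c,u,v,z):
    d=ray(c,u,v); return c["position"]+d*(z-c["position"][2])/d[2]
def proj(c,p):
    q=R.from_rotvec(c["attitude"]).inv().apply(np.asarray(p)-c["position"]); K=c["K"]
    return K[0,0]*q[0]/-q[2]+K[0,2], K[1,1]*-q[1]/-q[2]+K[1,2]
E
python3 - <<'E'
from h import *
c=get_calibration("top"); im=cv2.imread("pics/top1.png")
for n,u,v,z in [("knob",289,218,.08),("hole",268,222,.024),("L",249,224,.03),("R",332,214,.03)]: print(n,at_z(c,u,v,z))
cv2.imwrite("pics/crop1.png",cv2.resize(im[170:270,230:350],None,fx=6,fy=6,interpolation=cv2.INTER_CUBIC))
E
```

```text
knob [ 0.52674879 -0.04388783  0.08      ]
hole [0.51804816 0.01798237 0.024     ]
L [0.5129213  0.07471881 0.03      ]
R [ 0.53829805 -0.17395066  0.03      ]
```

View pics/crop1.png

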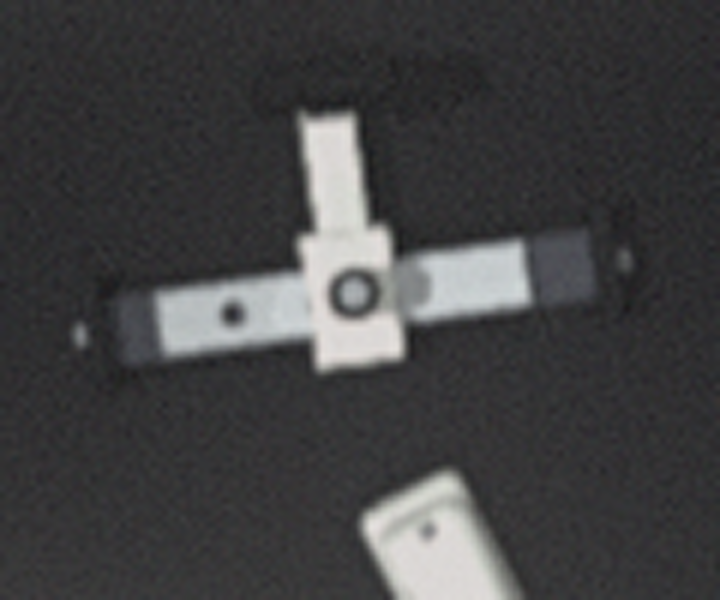

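The hole is on the rail's +y side (crop (234,314), full image (269,222.3)). The knob is at full image (289.1,218.8), with a stub of shadow to its right. I'll work out the yaw and the first transfer.

```bash
python3 - <<'E'
from h import *
c=get_calibration("top")
f=lambda u,v,z:at_z(c,u/6+230,v/6+170,z)
k=f(355,293,.08);h=f(234,314,.024)
a=f(160,322,.024);b=f(528,272,.024); d=a-b
print(k,h,np.linalg.norm((h-k)[:2]),np.linalg.norm(d),"yaw",np.degrees(np.arctan2(-d[0],d[1])), np.degrees(np.arctan2(*(-(h-k)[0],(h-k)[1]))))
o=arm.get_obs(); T=R.from_rotvec(o["eef_rot"]); print(T.as_matrix().round(3))
T2=T*R.from_rotvec([0,0,.3]);print(T2.as_matrix().round(3)); print(T2.inv().apply(np.r_[k[:2],.2]-o["tcp_pos"])*1000)
E
```

```text
[ 0.52432802 -0.0443227   0.08      ] [0.5169941  0.01500107 0.024     ] 0.0597753801738906 0.18575372638586216 yaw 6.693972369327522 7.047451271650973
[[ 0.92   0.391 -0.   ]
 [ 0.391 -0.92   0.001]
 [ 0.    -0.001 -1.   ]]
[[ 0.995  0.102 -0.   ]
 [ 0.102 -0.995  0.001]
 [-0.    -0.001 -1.   ]]
[ 325.0893581  -523.20869875   31.1993114 ]
```

apply_moves(series=[0,0,0,0,0,0.142,0,0,0,0,0,0.142,26,-41,0,0,0,0,26,-41,0,0,0,0,26,-41,0,0,0,0], grip=1)

```text
time_s: 0.6
tcp_pos: [0.3173, -0.4652, 0.2308]
eef_rot: [-3.135, -0.183, 0.001]
ft_force: [1.9, -0.1, -0.5]
width: 0.0854
```

apply_moves(series=[26,-41,0,0,0,0,26,-41,0,0,0,0,26,-41,0,0,0,0,26,-41,0,0,0,0,26,-41,0,0,0,0])

```text
time_s: 1.1
tcp_pos: [0.4226, -0.2462, 0.2313]
eef_rot: [-3.136, -0.184, 0.0]
ft_force: [0.7, 0.1, 0.2]
width: 0.0855
```

apply_moves(series=[26,-41,0,0,0,0,26,-41,0,0,0,0,26,-41,0,0,0,0,10,-30,10,0,0,0,0,0,0,0,0,0])

```text
time_s: 1.6
tcp_pos: [0.4916, -0.0822, 0.2203]
eef_rot: [-3.135, -0.19, 0.002]
ft_force: [-0.6, -0.3, 0.2]
width: 0.0855
```

```bash
python3 - <<'E'
from h import *
o=arm.get_obs(); c=get_calibration("wrist"); cv2.imwrite("pics/w1.png",read_camera("wrist")[:,:,::-1])
print(o["time_s"],o["tcp_pos"],o["ft_force"],c, R.from_rotvec(o["eef_rot"]).as_matrix().round(3)); print(proj(c,[.5243,-.0443,.08]),proj(c,[.517,.015,.024]))
E
```

```text
1.6 [ 0.49156035 -0.08224739  0.22025297] [-0.59071096 -0.2959611   0.2244891 ] {'K': array([[289.36102829,   0.        , 282.04245578],
       [  0.        , 289.36102829, 209.20501979],
       [  0.        ,   0.        ,   1.        ]]), 'position': array([ 0.55883644, -0.07443161,  0.36180861]), 'attitude': array([-0.2211365 ,  0.19831351, -1.43989447])} [[ 0.993  0.121 -0.002]
 [ 0.121 -0.993  0.001]
 [-0.001 -0.001 -1.   ]]
(np.float64(247.2810817926122), np.float64(161.4590201567277)) (np.float64(201.20094959837851), np.float64(156.20607499362282))
```

View pics/w1.png

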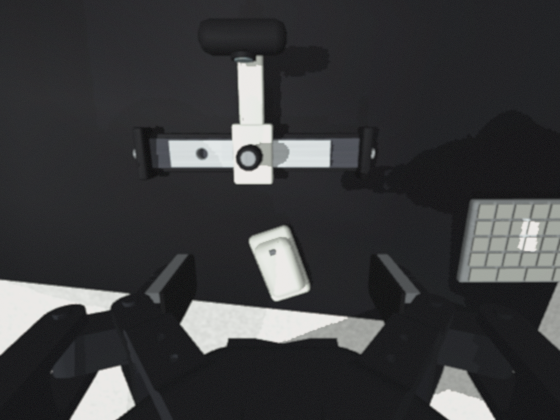

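The wrist view shows the rail level in the picture, so the yaw is aligned. The knob top is at about (249,157), the hole at (202,154), and the rail end stops at (142,153) and (368,150).

```bash
python3 - <<'E'
from h import *
import pickle
o=arm.get_obs(); c=get_calibration("wrist"); T=R.from_rotvec(o["eef_rot"])
k=at_z(c,249,157,.08);h=at_z(c,202,154,.024)
a=at_z(c,169,153,.024);b=at_z(c,330,153,.024);d=a-b
print(k,h,np.degrees(np.arctan2(-d[0],d[1])),np.linalg.norm(d),np.linalg.norm((h-k)[:2]))
print(T.inv().apply(np.r_[k[:2],.12]-o["tcp_pos"])*1000)
E
```

```text
[ 0.52857195 -0.04732054  0.08      ] [0.51947554 0.01246655 0.024     ] 6.928065425580234 0.18537399172943972 0.06047512945556657
[ 41.46036757 -31.82718246 100.61053029]
```

apply_moves(series=[14,-11,25,0,0,0,14,-11,25,0,0,0,12,-10,30,0,0,0,0,0,10,0,0,0,0,0,0,0,0,0])

```text
time_s: 2.15
tcp_pos: [0.5263, -0.0499, 0.1301]
eef_rot: [-3.136, -0.185, 0.005]
ft_force: [-0.9, 0.2, 0.3]
width: 0.0855
```

```bash
python3 - <<'E'
from h import *
o=arm.get_obs(); c=get_calibration("wrist"); im=read_camera("wrist")[:,:,::-1]; cv2.imwrite("pics/w2.png",im)
print(o["time_s"],o["tcp_pos"],o["ft_force"]); print(proj(c,[.5286,-.0473,.08]),proj(c,[.5243,-.0443,.08]))
E
```

```text
2.15 [ 0.52630087 -0.04992877  0.1301239 ] [-0.9427859   0.17205027  0.33175925]
(np.float64(278.55005325765694), np.float64(225.22138378198315)) (np.float64(273.60788318020116), np.float64(230.50998085643783))
```

View pics/w2.png

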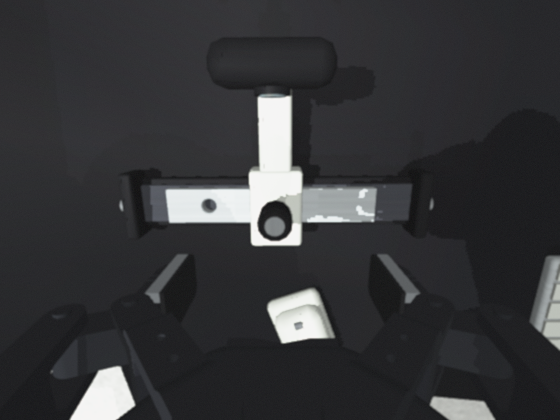

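The knob's grey cap disc is at about (275,227). The hole is at (209,205), the left stop at (133,204) and the right stop at (423,203).

```bash
python3 - <<'E'
from h import *
o=arm.get_obs(); c=get_calibration("wrist"); T=R.from_rotvec(o["eef_rot"])
k=at_z(c,275,227,.08);h=at_z(c,209,205.5,.024)
a=at_z(c,167,206,.024);b=at_z(c,376,205,.024);d=a-b;yaw=np.arctan2(-d[0],d[1])
print(k,h,np.degrees(yaw),np.linalg.norm(d),np.linalg.norm((h-k)[:2]), np.degrees(np.arctan2(-(h-k)[0],(h-k)[1])))
print(T.as_matrix()[:,0],T.inv().apply(np.r_[k[:2],.05]-o["tcp_pos"])*1000)
E
```

```text
[ 0.52725463 -0.04520681  0.08      ] [0.52104083 0.01454509 0.024     ] 7.0009817690940475 0.1859432646145229 0.060074120735941546 5.937033047801636
[ 0.9931228   0.11706838 -0.00144601] [ 1.07040663 -4.81754363 81.26946871]
```

apply_moves(series=[1,-4.5,20,0,0,0,0,0,20,0,0,0,0,0,20,0,0,0,0,0,15,0,0,0,0,0,8,0,0,0])

```text
time_s: 2.7
tcp_pos: [0.5281, -0.0456, 0.0487]
eef_rot: [3.136, 0.184, 0.001]
ft_force: [-0.2, 0.4, -0.1]
width: 0.0853
```

apply_moves(series=[0,0,0,0,0,0,0,0,0,0,0,0,0,0,0,0,0,0,0,0,0,0,0,0,0,0,0,0,0,0], grip=-0.25, newtons=20)

```text
time_s: 3.2
tcp_pos: [0.5284, -0.0447, 0.0488]
eef_rot: [3.136, 0.185, 0.001]
ft_force: [0.0, 0.1, -1.1]
width: 0.0322
```

apply_moves(series=[0,0,0,0,0,0,0,0,0,0,0,0,0,0,0,0,0,0,0,0,0,0,0,0], grip=-1)

```text
time_s: 3.6
tcp_pos: [0.5284, -0.0447, 0.0487]
eef_rot: [3.136, 0.185, 0.001]
ft_force: [-1.3, 0.7, 7.2]
width: 0.0251
```

apply_moves(series=[0,0,0,0,0,0,0,0,-2,0,0,0,0,0,-2,0,0,0,0,0,0,0,0,0], newtons=60)

```text
time_s: 4.0
tcp_pos: [0.5282, -0.0447, 0.0524]
eef_rot: [3.136, 0.185, 0.0]
ft_force: [2.5, -0.9, -6.7]
width: 0.0244
```

apply_moves(series=[0,0,-2,0,0,0,0,0,-2,0,0,0,0,0,-2,0,0,0,0,0,-1.5,0,0,0,0,0,0,0,0,0])

```text
time_s: 4.5
tcp_pos: [0.5281, -0.0447, 0.06]
eef_rot: [3.136, 0.185, 0.0]
ft_force: [3.3, -0.7, -9.5]
width: 0.0242
```

apply_moves(series=[0,-2,0,0,0,0,0,-3,0,0,0,0,0,-5,0,0,0,0,0,-5,0,0,0,0,0,-5,0,0,0,0])

```text
time_s: 5.0
tcp_pos: [0.5256, -0.0243, 0.0598]
eef_rot: [-3.136, -0.185, 0.0]
ft_force: [3.7, -2.0, -8.4]
width: 0.0243
```

Drag is about 2 N, so the pin is clear of the hole. Carrying on.

apply_moves(series=[0,-6,0,0,0,0,0,-7,0,0,0,0,0,-7,0,0,0,0,0,-7,0,0,0,0,0,-4,0,0,0,0])

```text
time_s: 5.5
tcp_pos: [0.5218, 0.0067, 0.0598]
eef_rot: [-3.136, -0.186, 0.0]
ft_force: [2.1, -1.1, -9.9]
width: 0.024
```

apply_moves(series=[0,-4,0,0,0,0,0,-2,0,0,0,0,0,0,0,0,0,0])

```text
time_s: 5.8
tcp_pos: [0.5212, 0.0122, 0.0598]
eef_rot: [-3.136, -0.185, 0.0]
ft_force: [0.7, 1.1, -9.6]
width: 0.0239
```

```bash
python3 - <<'E'
from h import *
o=arm.get_obs(); d=o["tcp_pos"]-[.5281,-.0447,.0487]; print(o["time_s"],o["tcp_pos"],o["ft_force"],np.hypot(*d[:2])*1e3,np.degrees(np.arctan2(-d[0],d[1])),d[2])
E
```

```text
5.8 [0.52116513 0.0122009  0.05976458] [ 0.68649319  1.11496545 -9.59604965] 57.32194050627652 6.948725886362574 0.01106458072003251
```

apply_moves(series=[0,-1.5,0,0,0,0,0,-1.2,0,0,0,0,0,0,1.5,0,0,0,0,0,1,0,0,0,0,0,0,0,0,0])

```text
time_s: 6.3
tcp_pos: [0.5209, 0.0146, 0.0571]
eef_rot: [-3.136, -0.185, 0.001]
ft_force: [-0.4, -0.1, -8.1]
width: 0.0243
```

apply_moves(series=[0,0,1,0,0,0,0,0,1,0,0,0,0,0,0,0,0,0])

```text
time_s: 6.6
tcp_pos: [0.5209, 0.0146, 0.0552]
eef_rot: [-3.136, -0.185, 0.0]
ft_force: [-0.5, -0.3, -7.9]
width: 0.024
```

The full spring load is still felt at about 6.5 mm, which is below the strip level, so the pin is entering the hole. I'll lower it the rest of the way.

apply_moves(series=[0,0,1.5,0,0,0,0,0,1.5,0,0,0,0,0,1,0,0,0,0,0,0,0,0,0])

```text
time_s: 7.0
tcp_pos: [0.521, 0.0146, 0.0512]
eef_rot: [-3.136, -0.185, 0.0]
ft_force: [-0.1, -0.4, -6.7]
width: 0.0242
```

apply_moves(series=[0,0,1,0,0,0,0,0,1,0,0,0,0,0,0,0,0,0])

```text
time_s: 7.3
tcp_pos: [0.521, 0.0146, 0.0492]
eef_rot: [-3.136, -0.185, 0.0]
ft_force: [-0.9, -0.5, -5.9]
width: 0.0242
```

apply_moves(series=[0,0,0.6,0,0,0,0,0,0.4,0,0,0,0,0,0,0,0,0])

```text
time_s: 7.6
tcp_pos: [0.5212, 0.0146, 0.0489]
eef_rot: [3.136, 0.185, 0.001]
ft_force: [-3.9, -0.1, 7.9]
width: 0.0244
```

The knob bottoms firmly at the same height as at the start (0.0489 against 0.0487). Releasing.

apply_moves(series=[0,0,0,0,0,0,0,0,0,0,0,0,0,0,0,0,0,0,0,0,0,0,0,0,0,0,0,0,0,0], grip=1, newtons=20)

```text
time_s: 8.1
tcp_pos: [0.5211, 0.0146, 0.0483]
eef_rot: [3.136, 0.185, 0.0]
ft_force: [-0.1, -0.7, -0.8]
width: 0.0852
```

apply_moves(series=[0,0,-10,0,0,0,0,0,-25,0,0,0,0,0,-25,0,0,0,0,0,-25,0,0,0,0,0,0,0,0,0])

```text
time_s: 8.6
tcp_pos: [0.523, 0.0146, 0.1368]
eef_rot: [3.136, 0.185, 0.008]
ft_force: [-0.6, 0.8, -0.4]
width: 0.0854
```

```bash
python3 - <<'E'
from h import *
o=arm.get_obs(); cv2.imwrite("pics/w3.png",read_camera("wrist")[:,:,::-1])
a=[cv2.resize(x,None,fx=f,fy=f,interpolation=cv2.INTER_CUBIC) for x,f in [(read_camera("top")[170:270,230:350,::-1],5)]]
cv2.imwrite("pics/t3.png",a[0]);cv2.imwrite("pics/s3.png",read_camera("side")[150:270,200:380,::-1].repeat(4,0).repeat(4,1)); print(o["time_s"],o["tcp_pos"],o["width"],o["ft_force"])
E
```

```text
8.6 [0.5229505  0.0145557  0.13683235] 0.08539052273954044 [-0.60836682  0.82930808 -0.4037351 ]
```

View pics/w3.png

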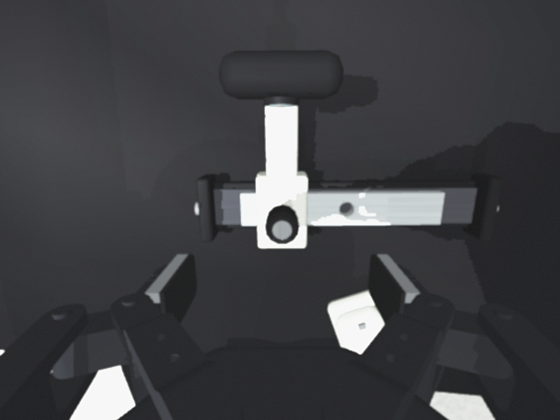

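View pics/s3.png

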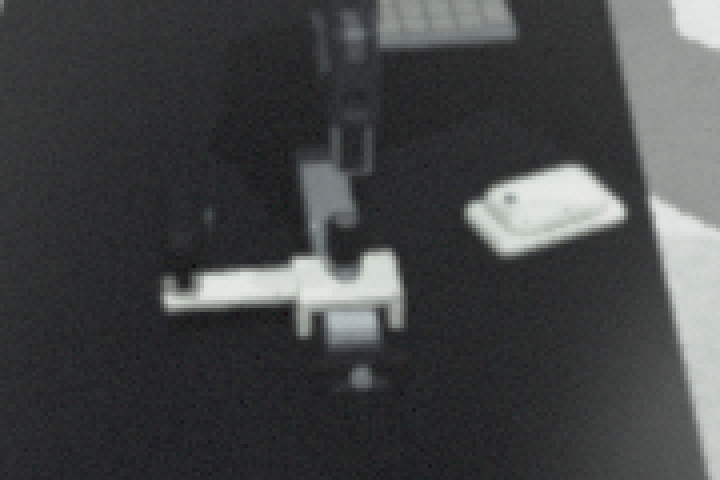

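The wrist view shows the sled now covering the other hole, the middle hole bare at (346,209), and the knob cap at (282,231). The side view shows the sled level and the knob low, with mouse and keyboard in place. I'll check the knob's height by pixel, then hand in.

```bash
python3 - <<'E'
from h import *
c=get_calibration("wrist"); m=at_z(c,346,209,.024); k=at_z(c,282,231,.08)
print("middle hole",m,"knob",k,np.hypot(*(k-m)[:2]))
for z in(.08,.0887): print(z,proj(c,[.5211,.0146,z]))
arm.hand_in()
E
```

```text
middle hole [ 0.52582413 -0.04289743  0.024     ] knob [0.51821858 0.01419305 0.08      ] 0.057594860047215
0.08 (np.float64(281.9068597229741), np.float64(227.14405550940896))
0.0887 (np.float64(281.89581565906633), np.float64(231.30355919899722))
the job is handed in; nothing more can be done
```

I pulled the knob up about 11 mm and slid the sled about 60 mm along the rail's +y to the other hole. I lowered the pin by feel, let go and backed off about 88 mm before handing in. The job took about 9 s of the 40 s allowed.

**Checks that agree:**
- **Pin depth:** The spring pull stayed on the gripper all the way down, about 8 N to 6 N, past the height where the pin would rest on the strip. The knob then bottomed firmly at the height it started from (TCP z 0.0489 m, against 0.0487 m before).
- **Side force:** It stayed under about 4 N throughout, so the pin was not forced sideways.
- **Pictures:** The last pictures show the middle hole bare and the other hole under the sled. The mouse and keyboard look unmoved. I saved a last top view but did not look at it, so I did not check the router again.

**Checks that disagree or are weak:**
- **Knob height:** The last wrist picture had the knob cap at row 231. A fully lowered knob predicts row 227, and a pin resting on the strip predicts row 231. A 3 mm error in the knob's assumed position across the rail, within the calibration's scatter, would give the same shift, so I relied on the force and height evidence.
- **Slide distance:** That picture puts the knob 57.6 mm from the middle hole, while the arm's own travel says about 60 mm.
- **After letting go:** I did not feel for the pin again once the gripper was open.

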